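# Eject a flush reference disc with the thumb lever and put it away

### The job

The thick reference disc sits sunk flush in the check nest. Press the nest's thumb lever gently down, without forcing it, until its spring catch snaps over the lever's end and keeps the disc raised by itself; then lift the disc out and lay it flat in the empty recess of the round storage tray, leaving the two other discs in their recesses.

Things in the scene. Friction and masses are not known exactly. Their poses are not given: they have to be found in the camera images.
- nest: check nest, fixed: steel base plate 212 x 72 x 8 mm with a machined metal seat block, 66 x 66 mm and 60 mm high, at one end and a thumb lever running from it towards the nest's -x. Origin: on the table under the centre of the block's round 42 mm bore, z up. More than 30 N on the nest or its lever counts as forcing it.
- lever_pivot (a point): cross pin of the steel lever, x -47, z 40 mm in the nest; the lever turns about the nest's y axis. Its short end, under the block, pushes a flat-topped ejector pin up under the disc; its long end, 92 mm, carries the thumb pad and ends in a tip. A spring brings it back up unless caught. Pressed at the pad it takes 1 to 3 N, 5 to 9 N on the catch's bevel, then again 1 to 4 N, then a solid stop.
- pad_up (a point): fixed point (it does not follow the lever): top centre of the ribbed, slightly crowned thumb pad, 34 x 34 mm, while the lever is up: x -108, y 0, z 51 mm in the nest. The catch has closed only about 1 mm above the solid stop, which is met after 12 to 27 mm of pad travel: not measured, feel for it. The resistance eases some 3 mm before the stop; go on to the stop, slowly, as it is stiff.
- catch (a point): nominal place of the catch, x -133, z 26 mm in the nest: a bevelled spring bolt in a dark housing, up to 51 mm high, facing the lever's tip; it snaps over the tip and holds it down. The housing is screwed on anywhere up to 9 mm higher or lower than this point says, which is not measured. Nothing needs to touch it; the bolt begins 7 mm beyond the pad.
- disc: the disc to put away: plain metal, 40 mm across, 12 mm thick, 0.1 to 0.15 kg; origin at the centre of its underside, z along its axis. At first its top is flush with the block (1 mm gap round it, nothing to grip), its underside 48 mm above the table; the caught lever holds it 9 to 20 mm higher, so that most or all of its rim stands above the block.
- empty_seat (a point): floor centre of the tray's empty recess: 42.5 mm across, 4 mm deep, floor 8 mm and tray top 12 mm above the table. The tray is a fixed round grey plate, 126 mm across; this x axis points outward from its centre, 37.5 mm away, where a 12 mm stud stands 6 mm up. The other recesses, with discs, are at x -56, y +-32 mm here. Fingers have most room when they open along y.
- disc_b: another disc, 40 mm diameter, 8 mm thick, in a recess of the tray; origin at the centre of its underside. Leave it there.
- disc_c: another disc, 35 mm diameter, 10 mm thick, in a recess of the tray; origin at the centre of its underside. Leave it there.
Things that resemble listed ones, but are neither listed nor needed, are in the scene too. What is shaped like the disc but black is not meant.

How it is judged:
By the outcome, as a careful person would: the job done as asked, in the order asked, and still so for the second after the job is handed in, with the robot touching nothing.
It also fails if it takes over 64 s, if anything falls off the work surface, if the arm or the gripper's body presses on something with over 40 N, if the wrist force passes 120 N, or if a joint passes its speed limit or range.

### The arm

A 6-joint arm with a two-finger parallel gripper is mounted at the origin on a cart in front of the work surface, level with it; the furniture and walls round the work are solid. World frame = base frame: x ahead of the robot, y to its left, z up, the work surface at z = 0. Lengths are in mm, angles in degrees, forces in N, time in s.
With the tool pointing down it reaches from about 300 to 850 mm from the base axis. Payload 4.2 kg.
Tool frame: the origin (TCP) lies at the very end of the fingers, on their centre line; the grasp point (between the pads) lies 19 mm behind it; z points along the fingers, y is the line along which they close (so a half turn about z gives the same grasp; the last joint's range is limited). The gripper opens to 91 mm and grips with 3 to 60 N. Pads are 32 mm wide; open, the fingers measure 118 mm over their backs; the gripper's body (76 mm by 178 mm) begins 60 mm behind the grasp point.
Start: joints at [64.63, 18.312, 89.639, -0, 72.044, -1.146], TCP at [235.936, 524.383, 213.976] pointing down, gripper open.
Joint ranges: [-177.97, 177.97], [-48.28, 115.42], [12.27, 149.76], [-77.06, 257.06], [2.81, 150.46], [-146.56, 146.56]. Speed limits (degrees/s): [147.25, 147.25, 180, 180, 180, 180].

### API

Orientations are given as [roll, pitch, yaw] about the fixed x, y, z axes, in that order (R = Rz(yaw) Ry(pitch) Rx(roll)).
In Python, from workcell import env, eyes gives the robot as it stands.
- The arm moves only by the tool send_rows, never from a script. Its argument "targets" is text: rows parted by semicolons, each of 7 numbers parted by spaces: the shift along the tool's x, y, z in m, then the turn, a rotation vector about the tool's x, y, z in degrees, then the opening in per cent of the stroke, from 0 (shut) to 100 (fully open). A call has 1 to 12 rows; each row is the pose to reach, as a shift and turn from the pose commanded when the call began, along the tool's axes at that moment; what a row does not reach only later rows make up. A row lasts 1/12 s, in which the tool goes at most 41.7 mm and 7.16 degrees, less where a joint would pass 70% of its speed; a pose out of reach is approached as far as the arm can. A call with a gripper value outside its range is refused whole. The fingers move at their own pace and stop on an object; "grip_force" is the grip in N (left out, the last holds). Time passes only in rows, so rows that repeat a pose let the fingers close. It gives the time, the measured TCP pose, the force, the opening and the grip force at its end, in the units of the state.
- env.state(): the state, without advancing time (a new reading comes with each control period).
- eyes.grab_frame(name): name is "scene" or "side" or "wrist"; returns a dict with "image" (480x640x3 uint8, blue, green, red), "fovy" (degrees; the focal length in pixels is half the picture's height over the tangent of half this angle, whatever the lens; pixels are square), "cx", "cy" (the principal point, pixels), "eye" and "attitude" of the camera in the world. Camera axes: x right, y up, looking along -z (the intrinsics and any distortion apply to the point x, -y, -z); pixel columns grow to the right and rows downward; lengths in mm; the calibration is good to about 2 mm. A picture is of the moment at which its call begins. There is no depth.
- env.job_done(): hands the job in; it is judged then, once.
The state is a dict: "time_s": time; "qpos": joint angles; "qvel": joint speeds; "effort": joint torques, N m; "ee_pos": TCP position; "ee_rot": TCP orientation; "force": force on the tool from outside, world axes, zero at the start; "torque": the same for the moment, N m; "gripper_width": finger opening in mm; "gripper_force": force on a finger pad.
Only numpy, scipy, OpenCV 4.12 (cv2) and the standard library are available. Lean on these libraries where they do the work, as an engineer would, in place of code of your own. Each camera call takes 0.05 s, during which the arm holds its last target. There are 200 camera calls.

## Working session

There is one attempt and no reset: what is moved stays moved. The work goes in short steps, Python scripts to look and compute and a tool call to move; the robot and the scene stay as the last step left them, time stands still between calls to the robot, and variables do not carry over. Pictures are saved under pics/ and viewed, at most 10 in all, crops included, and the job is handed in when it is done.

Besides the shell and the picture viewer there is one more tool, called after ">>>" as name(argument=value, ...) on one line, values as JSON. send_rows: Moves the arm, as the interface text tells. Its arguments: {"type":"object","properties":{"targets":{"type":"string"},"grip_force":{"type":"number"}},"required":["targets"]}

```bash
mkdir -p pics; ls; cat > h.py <<'E'
import numpy as np, cv2, json
from workcell import env, eyes
from scipy.spatial.transform import Rotation as R
def grab(n,f):
    g=eyes.grab_frame(n); cv2.imwrite('pics/'+f+'.png',g['image'])
    np.save('pics/'+f+'.npy',{k:v for k,v in g.items()},allow_pickle=True); return g
def load(f): return np.load('pics/'+f+'.npy',allow_pickle=True).item()
E
python3 - <<'E'
from h import *
for n in ['scene','side','wrist']:
    g=grab(n,n+'0'); print(n,{k:(v if k!='image' else v.shape) for k,v in g.items()})
print(env.state())
E
```

```text
pics
scene {'image': (480, 640, 3), 'fovy': 42.07155444263138, 'cx': 324.3568948684297, 'cy': 235.20875568209618, 'eye': array([-157.97136347,  653.0185585 ,  497.66200571]), 'attitude': array([ 6.02860636e+01,  8.76936119e-02, -1.19796388e+02])}
side {'image': (480, 640, 3), 'fovy': 44.37682346642046, 'cx': 313.4479104372739, 'cy': 240.39401322010283, 'eye': array([ 889.68933988, -408.77823845,  487.91235054]), 'attitude': array([60.60716553, -0.23933495, 29.526313  ])}
wrist {'image': (480, 640, 3), 'fovy': 67.92454276671096, 'cx': 320.10693045479445, 'cy': 238.2800592705986, 'eye': array([177.36909548, 550.07959425, 384.24528868]), 'attitude': array([-1.36650008e+01,  5.54594170e-02,  6.57380335e+01])}
{'time_s': 0.15, 'qpos': array([ 6.46274814e+01,  1.83442444e+01,  8.96877931e+01, -6.81277403e-04,
        7.20438284e+01, -1.14714435e+00]), 'qvel': array([ 0.02680313, -0.06887749, -0.2376885 , -0.10348196,  0.04532692,
       -0.0533768 ]), 'effort': array([ 3.01613591e-04, -4.12771404e+01, -2.32155812e+01,  7.26524857e-02,
        4.34615510e-02, -8.65967650e-05]), 'ee_pos': array([235.79896724, 524.03564249, 213.32054125]), 'ee_rot': array([-1.79924136e+02, -8.71158420e-04,  1.55774836e+02]), 'force': array([ 0.68779847, -1.77421777,  0.29743515]), 'torque': array([-0.02833315, -0.00836528, -0.00989303]), 'gripper_force': 0.0, 'gripper_width': 91.12839476041819}
```

View pics/scene0.png

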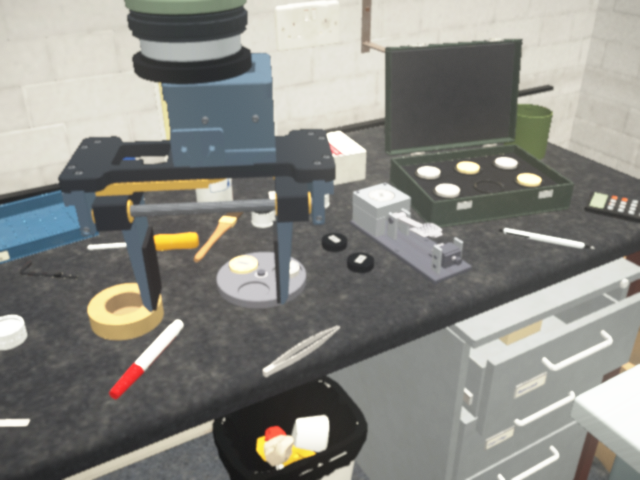

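View pics/side0.png

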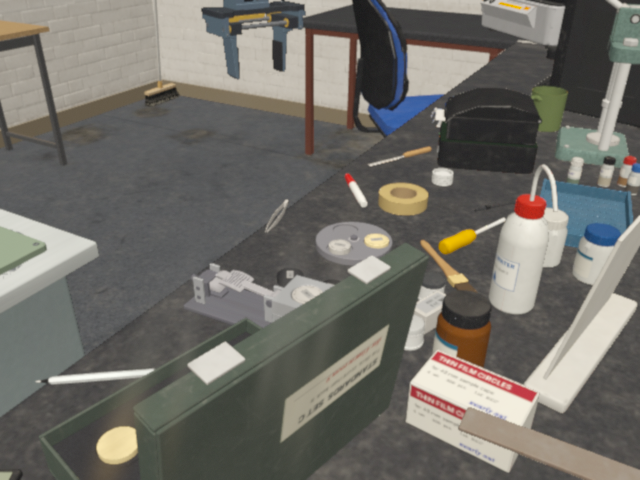

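The scene view shows the nest block top centred near (382,198), its catch at (450,250) and the tray at (262,277). In the side view the tray is at (354,241), the block top near (303,293) and the catch at (200,283).

```bash
cat >> h.py <<'E'
def cam(g):
    return np.array(g['eye']), R.from_euler('xyz',g['attitude'],degrees=True).as_matrix(), 240/np.tan(np.radians(g['fovy']/2))
def ray(g,u,v,z):
    e,M,f=cam(g); d=M@np.array([(u-g['cx'])/f,-(v-g['cy'])/f,-1.]); return e+d*(z-e[2])/d[2]
def proj(g,P):
    e,M,f=cam(g); p=(np.atleast_2d(P)-e)@M; return np.c_[g['cx']+f*p[:,0]/-p[:,2], g['cy']-f*p[:,1]/-p[:,2]]
def tomove(P,yaw=None,st=None):
    "shift in tool axes (m) from the measured pose to TCP point P"
    st=st or env.state(); M=R.from_euler('xyz',st['ee_rot'],degrees=True).as_matrix()
    return np.round(M.T@(np.array(P)-st['ee_pos'])/1000,4)
E
python3 - <<'E'
from h import *
s=load('scene0'); d=load('side0')
for n,a,b,z in [('tray',(262,277),(354,241),12),('block',(382,198),(303,293),60),('catch',(450,250),(200,283),40)]:
    print(n,ray(s,*a,z).round(),ray(d,*b,z).round())
for n,g,(x,y,w,h) in [('a',s,(330,170,160,120)),('b',d,(180,215,250,140))]:
    cv2.imwrite(f'pics/c{n}.png',cv2.resize(g['image'][y:y+h,x:x+w],None,fx=3 if n=='b' else 5,fy=3 if n=='b' else 5,interpolation=2))
E
```

```text
tray [522. 366.  12.] [534. 359.  12.]
block [565. 135.  60.] [573. 127.  60.]
catch [412. 122.  40.] [423. 103.  40.]
```

>>> send_rows(targets="-0.034 -0.014 -0.002 0 0 5.6 100; -0.068 -0.027 -0.003 0 0 11.2 100; -0.102 -0.041 -0.005 0 0 16.8 100; -0.136 -0.055 -0.007 0 0 22.4 100; -0.17 -0.069 -0.009 0 0 28 100; -0.204 -0.082 -0.01 0 0 33.6 100; -0.238 -0.096 -0.012 0 0 39.2 100; -0.272 -0.11 -0.014 0 0 44.8 100; -0.306 -0.123 -0.015 0 0 50.4 100; -0.34 -0.137 -0.017 0 0 56 100; -0.34 -0.137 -0.017 0 0 56 100; -0.34 -0.137 -0.017 0 0 56 100")

```text
time_s: 1.15
ee_pos: [490.7, 258.5, 230.6]
ee_rot: [-180.0, -0.0, 99.6]
force: [-1.0, -0.0, -0.8]
gripper_width: 91.2
gripper_force: 0.0
```

```bash
python3 - <<'E'
from h import *
g=grab('wrist','w1'); s=env.state(); print(g['eye'],g['attitude'],s['ee_pos'],s['ee_rot'],s['time_s'])
E
```

```text
[481.46186464 322.40787153 401.5990981 ] [-1.36191754e+01 -1.55179817e-03  9.56923980e+00] [489.72152036 259.50886746 230.5384235 ] [-1.79931656e+02 -1.93638669e-02  9.97233474e+01] 1.2
```

View pics/w1.png

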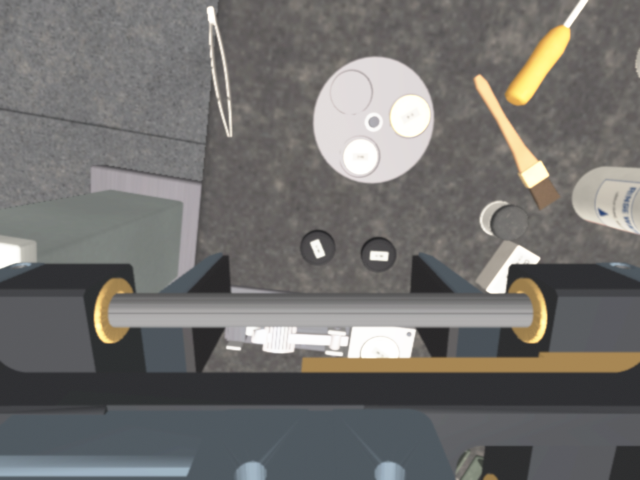

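The wrist view shows the tray, with its stud at (373,121), the empty recess near (351,92), and discs at (410,116) and (361,156). The nest is partly hidden behind the gripper, with the pad at about (280,338) and the block near (382,345).

```bash
python3 - <<'E'
from h import *
g=load('w1')
im=g['image']; gray=cv2.cvtColor(im,cv2.COLOR_BGR2GRAY)
m=np.zeros_like(gray); m[30:210,280:460]=(gray[30:210,280:460]>110)*255
c=max(cv2.findContours(m,0,1)[0],key=cv2.contourArea); el=cv2.fitEllipse(cv2.convexHull(c)); print('tray',el, ray(g,*el[0],10))
C=ray(g,*el[0],12)
for n,uv,z in [('stud',(373,121),18),('empty',(351,92),12),('b',(410,116),16),('c',(361,156),18),('block',(382,345),60),('pad',(280,338),51),('catch',(235,335),40)]:
    p=ray(g,*uv,z); print(n,p.round(1),np.linalg.norm((p-C)[:2]).round(1))
h=cv2.HoughCircles(cv2.resize(gray[55:135,305:400],None,fx=4,fy=4,interpolation=2),cv2.HOUGH_GRADIENT,1,40,param1=60,param2=25,minRadius=70,maxRadius=105)
if h is not None:
  for x,y,r in h[0][:5]:
    u,v=305+(x+.5)/4-.5,55+(y+.5)/4-.5; p=ray(g,u,v,12);print('hough',u,v,r/4,p.round(1),np.linalg.norm((p-C)[:2]).round(1))
E
```

```text
tray ((357.2055969238281, 117.70118713378906), (137.9701690673828, 172.53785705566406), 109.68804931640625) [513.92215798 363.15958233  10.        ]
stud [529.8 361.9  18. ] 16.1
empty [502.7 386.5  12. ] 26.0
b [566.6 373.2  16. ] 53.9
c [524.5 325.5  18. ] 39.0
block [579.6 136.6  60. ] 235.7
pad [471.2 121.5  51. ] 245.2
catch [420.7 110.5  40. ] 269.0
hough 349.5 91.5 23.225 [501.1 386.7  12. ] 26.9
```

```bash
python3 - <<'E'
from h import *
s=load('scene0'); d=load('side0')
for uv,z in [((428,218),0),((570,187),0),((390,152),60),((522,143),60),((515,170),60)]: print(uv,ray(s,*uv,z).round())
for uv,z in [((140,405),200),((420,255),200)]: print(uv,ray(d,*uv,z).round(), ray(d,*uv,150).round())
print(tomove([510,105,225]))
E
```

```text
(428, 218) [563.  39.   0.]
(570, 187) [ 528. -265.    0.]
(390, 152) [716.  14.  60.]
(522, 143) [ 628. -230.   60.]
(515, 170) [ 541. -126.   60.]
(140, 405) [ 649. -215.  200.] [ 607. -181.  150.]
(420, 255) [741.  63. 200.] [715. 145. 150.]
[-0.1557 -0.0061  0.0055]
```

>>> send_rows(targets="-0.035 -0.002 0.001 0 0 0.5 50; -0.07 -0.003 0.002 0 0 1 0; -0.105 -0.004 0.004 0 0 1.4 0; -0.14 -0.006 0.005 0 0 1.8 0; -0.156 -0.006 0.005 0 0 1.8 0; -0.156 -0.006 0.005 0 0 1.8 0; -0.156 -0.006 0.005 0 0 1.8 0")

```text
time_s: 1.78
ee_pos: [509.8, 106.0, 225.9]
ee_rot: [-180.0, -0.1, 98.0]
force: [0.1, -0.4, -0.0]
gripper_width: 47.5
gripper_force: 0.0
```

```bash
python3 - <<'E'
from h import *
g=grab('wrist','w2'); s=env.state(); print(g['eye'],g['attitude'],s['ee_pos'],s['ee_rot'],s['force'],s['time_s'])
E
```

```text
[502.35971966 169.97300687 397.02399984] [-13.56368338  -0.02848709   7.95561699] [509.81750153 106.59032488 225.93841822] [-1.79989867e+02 -6.00380807e-02  9.80552127e+01] [0.49488179 0.2219656  0.09893597] 1.8333
```

View pics/w2.png

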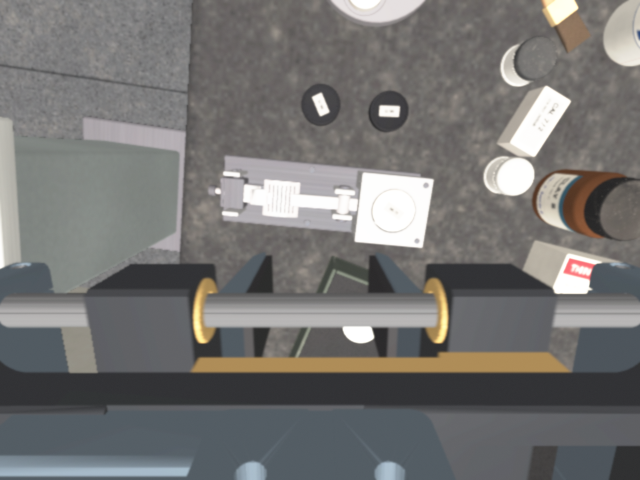

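The nest is now fully visible: disc centre at (394,210), ribbed pad centre at (281,199), catch housing at (231,192).

```bash
python3 - <<'E'
from h import *
g=load('w2'); gray=cv2.cvtColor(g['image'],cv2.COLOR_BGR2GRAY)
h=cv2.HoughCircles(cv2.resize(gray[170:252,350:440],None,fx=4,fy=4,interpolation=2),cv2.HOUGH_GRADIENT,1,40,param1=60,param2=25,minRadius=70,maxRadius=105)
if h is not None:
  for x,y,r in h[0][:5]:
    u,v=350+(x+.5)/4-.5,170+(y+.5)/4-.5; p=ray(g,u,v,60);print('hough',u,v,r/4,p.round(1))
for n,(x0,y0,x1,y1),t in [('block',(350,165,440,252),170),('pad',(262,175,300,222),150)]:
    m=np.zeros_like(gray); m[y0:y1,x0:x1]=(gray[y0:y1,x0:x1]>t)*255
    m=cv2.morphologyEx(m,cv2.MORPH_OPEN,np.ones((9,9)))if n=='block' else cv2.morphologyEx(m,cv2.MORPH_CLOSE,np.ones((5,5)))
    c=max(cv2.findContours(m,0,1)[0],key=cv2.contourArea); r=cv2.minAreaRect(c); print(n,r); print(ray(g,*r[0],60 if n=='block' else 51).round(1))
D=ray(g,394,210,60);P=ray(g,281,199,51);K=ray(g,231,192,45)
print(D,P,K,np.linalg.norm((D-P)[:2]),np.degrees(np.arctan2(*(D-P)[1::-1])),np.degrees(np.arctan2(*(D-K)[1::-1])))
# block edges: corners
print([ray(g,*c,60).round(1) for c in [(360,173),(433,178),(425,248),(355,243)]])
E
```

```text
hough 392.25 209.0 21.85 [578.  127.5  60. ]
block ((389.5326232910156, 209.40789794921875), (80.492919921875, 70.86979675292969), 5.440331935882568)
[575.5 126.7  60. ]
pad ((280.5, 198.0), (46.0, 37.0), 90.0)
[470.4 121.9  51. ]
[579.8101462  126.73592161  60.        ] [470.95577973 120.99712584  51.        ] [420.84291661 120.20205613  45.        ] 109.00553599557158 3.0178362615632333 2.3536443168720504
[array([541.9, 156.6,  60. ]), array([610.3, 161.5,  60. ]), array([616.9,  94. ,  60. ]), array([548.2,  89.5,  60. ])]
```

```bash
python3 - <<'E'
from h import *
print(tomove([472.5,120.5,60]))
E
```

```text
[ 0.0188 -0.035   0.166 ]
```

>>> send_rows(targets="0.009 -0.017 0.02 0 0 2 0; 0.019 -0.035 0.05 0 0 4.2 0; 0.019 -0.035 0.085 0 0 4.2 0; 0.019 -0.035 0.115 0 0 4.2 0; 0.019 -0.035 0.14 0 0 4.2 0; 0.019 -0.035 0.155 0 0 4.2 0; 0.019 -0.035 0.163 0 0 4.2 0; 0.019 -0.035 0.166 0 0 4.2 0; 0.019 -0.035 0.166 0 0 4.2 0; 0.019 -0.035 0.166 0 0 4.2 0")

```text
time_s: 2.67
ee_pos: [473.8, 120.0, 60.8]
ee_rot: [179.9, -0.0, 93.8]
force: [0.1, 0.2, 0.5]
gripper_width: 0.6
gripper_force: 0.0
```

```bash
python3 - <<'E'
from h import *
g=grab('side','s1');w=grab('wrist','w3'); s=env.state(); print(s['ee_pos'],s['ee_rot'],s['force'],s['time_s'],s['gripper_width'])
a=cv2.resize(g['image'][215:365,150:400],(800,480),interpolation=2)
g=grab('scene','sc1'); b=cv2.resize(g['image'][150:290,320:490],(0,0),fx=3,fy=3,interpolation=2)
cv2.imwrite('pics/c1.png',np.hstack([cv2.resize(a,(500,300)),cv2.resize(b,(300,300))]))
E
```

```text
[473.956189   119.62936046  61.07426132] [ 1.79854178e+02 -3.06649563e-02  9.37959607e+01] [-0.27607031  0.52801383 -0.56858494] 2.7667 0.6709901648122372
```

View pics/c1.png

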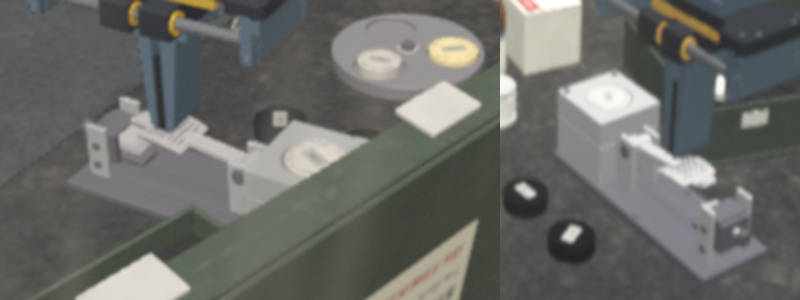

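Closed fingers sit over the ribbed pad, centred well, clear of the catch cheeks. Now I feel downward.

>>> send_rows(targets="0 0 0.003 0 0 0 0; 0 0 0.006 0 0 0 0; 0 0 0.007 0 0 0 0; 0 0 0.008 0 0 0 0; 0 0 0.009 0 0 0 0; 0 0 0.010 0 0 0 0; 0 0 0.011 0 0 0 0; 0 0 0.012 0 0 0 0; 0 0 0.013 0 0 0 0; 0 0 0.014 0 0 0 0; 0 0 0.014 0 0 0 0")

```text
time_s: 3.73
ee_pos: [472.9, 119.1, 45.8]
ee_rot: [-180.0, -0.0, 93.8]
force: [0.1, 0.1, 1.9]
gripper_width: 0.6
gripper_force: 1.0
```

>>> send_rows(targets="0 0 0.001 0 0 0 0; 0 0 0.002 0 0 0 0; 0 0 0.003 0 0 0 0; 0 0 0.004 0 0 0 0; 0 0 0.004 0 0 0 0")

```text
time_s: 4.15
ee_pos: [472.9, 119.2, 41.8]
ee_rot: [-180.0, -0.0, 93.8]
force: [-2.5, -0.7, 2.8]
gripper_width: 0.4
gripper_force: 1.1
```

>>> send_rows(targets="0 0 0.0005 0 0 0 0; 0 0 0.001 0 0 0 0; 0 0 0.0015 0 0 0 0; 0 0 0.002 0 0 0 0; 0 0 0.002 0 0 0 0")

```text
time_s: 4.57
ee_pos: [472.9, 119.2, 40.3]
ee_rot: [-180.0, -0.0, 93.8]
force: [-3.1, -0.2, 5.3]
gripper_width: 0.8
gripper_force: 3.0
```

>>> send_rows(targets="0 0 0.0005 0 0 0 0; 0 0 0.001 0 0 0 0; 0 0 0.0015 0 0 0 0; 0 0 0.0015 0 0 0 0")

```text
time_s: 4.9
ee_pos: [473.0, 119.2, 38.9]
ee_rot: [180.0, -0.0, 93.8]
force: [-2.5, -0.5, 7.6]
gripper_width: 0.6
gripper_force: 3.4
```

>>> send_rows(targets="0 0 0.0005 0 0 0 0; 0 0 0.001 0 0 0 0; 0 0 0.0015 0 0 0 0; 0 0 0.0015 0 0 0 0")

```text
time_s: 5.23
ee_pos: [473.0, 119.2, 37.5]
ee_rot: [180.0, -0.0, 93.8]
force: [-4.3, 0.2, 8.0]
gripper_width: 0.5
gripper_force: 3.6
```

On the bevel now; continuing in small steps.

>>> send_rows(targets="0 0 0.0005 0 0 0 0; 0 0 0.001 0 0 0 0; 0 0 0.001 0 0 0 0")

```text
time_s: 5.48
ee_pos: [473.1, 119.2, 36.6]
ee_rot: [180.0, -0.0, 93.8]
force: [-3.6, -0.9, 6.7]
gripper_width: 0.5
gripper_force: 3.7
```

>>> send_rows(targets="0 0 0.0005 0 0 0 0; 0 0 0.001 0 0 0 0; 0 0 0.001 0 0 0 0")

```text
time_s: 5.73
ee_pos: [473.1, 119.2, 35.6]
ee_rot: [180.0, -0.0, 93.8]
force: [-3.7, 0.0, 7.8]
gripper_width: 0.2
gripper_force: 4.0
```

>>> send_rows(targets="0 0 0.0005 0 0 0 0; 0 0 0.001 0 0 0 0; 0 0 0.001 0 0 0 0")

```text
time_s: 5.98
ee_pos: [473.2, 119.2, 34.6]
ee_rot: [180.0, -0.0, 93.8]
force: [-3.4, -0.9, 7.0]
gripper_width: 0.8
gripper_force: 3.4
```

>>> send_rows(targets="0 0 0.0005 0 0 0 0; 0 0 0.001 0 0 0 0; 0 0 0.001 0 0 0 0")

```text
time_s: 6.23
ee_pos: [473.5, 119.2, 33.0]
ee_rot: [179.9, -0.0, 93.8]
force: [-1.4, -0.7, 3.3]
gripper_width: 0.3
gripper_force: 1.7
```

>>> send_rows(targets="0 0 0.0005 0 0 0 0; 0 0 0.001 0 0 0 0; 0 0 0.001 0 0 0 0")

```text
time_s: 6.48
ee_pos: [473.6, 119.2, 32.3]
ee_rot: [179.9, -0.0, 93.8]
force: [-2.0, -1.5, 6.7]
gripper_width: 0.5
gripper_force: 3.1
```

>>> send_rows(targets="0 0 0.0005 0 0 0 0; 0 0 0.0005 0 0 0 0; 0 0 0.0005 0 0 0 0")

```text
time_s: 6.73
ee_pos: [473.5, 119.2, 32.2]
ee_rot: [179.9, -0.0, 93.8]
force: [-3.6, 0.1, 10.1]
gripper_width: 0.3
gripper_force: 4.8
```

>>> send_rows(targets="0 0 0.0005 0 0 0 0; 0 0 0.0005 0 0 0 0; 0 0 0.0005 0 0 0 0")

```text
time_s: 6.98
ee_pos: [473.5, 119.2, 32.1]
ee_rot: [179.9, -0.0, 93.8]
force: [-3.3, -0.5, 13.1]
gripper_width: 0.2
gripper_force: 6.6
```

>>> send_rows(targets="0 0 0.0005 0 0 0 0; 0 0 0.0005 0 0 0 0; 0 0 0.0005 0 0 0 0; 0 0 0.0005 0 0 0 0")

```text
time_s: 7.32
ee_pos: [473.6, 119.2, 32.0]
ee_rot: [179.9, -0.0, 93.8]
force: [-4.4, -1.5, 16.2]
gripper_width: 0.4
gripper_force: 8.4
```

>>> send_rows(targets="0 0 -0.001 0 0 0 0; 0 0 -0.002 0 0 0 0; 0 0 -0.0025 0 0 0 0; 0 0 -0.003 0 0 0 0; 0 0 -0.0035 0 0 0 0; 0 0 -0.004 0 0 0 0; 0 0 -0.004 0 0 0 0")

```text
time_s: 7.9
ee_pos: [473.1, 119.2, 34.2]
ee_rot: [-180.0, -0.0, 93.8]
force: [0.6, 0.4, 0.1]
gripper_width: 0.5
gripper_force: 0.0
```

>>> send_rows(targets="0 0 -0.01 0 0 0 0; 0 0 -0.04 0 0 0 0; 0 0 -0.08 0 0 0 30; -0.005 0.025 -0.12 0 0 0 70; -0.01 0.055 -0.14 0 0 0 70; -0.018 0.085 -0.15 0 0 0 70; -0.021 0.1 -0.15 0 0 0 70; -0.021 0.1 -0.15 0 0 0 70; -0.021 0.1 -0.15 0 0 0 70")

```text
time_s: 8.65
ee_pos: [573.9, 104.6, 183.5]
ee_rot: [-179.9, -0.0, 93.7]
force: [-0.3, -0.1, -0.6]
gripper_width: 44.1
gripper_force: 0.0
```

```bash
python3 - <<'E'
from h import *
g=grab('wrist','w4');s=grab('scene','sc2');d=grab('side','s2'); st=env.state(); print(st['ee_pos'],st['ee_rot'],st['gripper_width'],st['time_s'])
a=cv2.resize(d['image'][240:340,180:340],(480,300),interpolation=2)
b=cv2.resize(s['image'][170:285,340:480],(320,263),interpolation=2);b=cv2.copyMakeBorder(b,0,37,0,0,0)
cv2.imwrite('pics/c2.png',np.vstack([np.hstack([a,b]),cv2.copyMakeBorder(cv2.resize(g['image'][80:280,120:520],(600,300)),0,0,0,200,0)]))
E
```

```text
[572.62726902 104.88443952 183.65579904] [-1.79856385e+02  2.18910189e-04  9.37973199e+01] 55.894270977930645 8.8
```

View pics/c2.png

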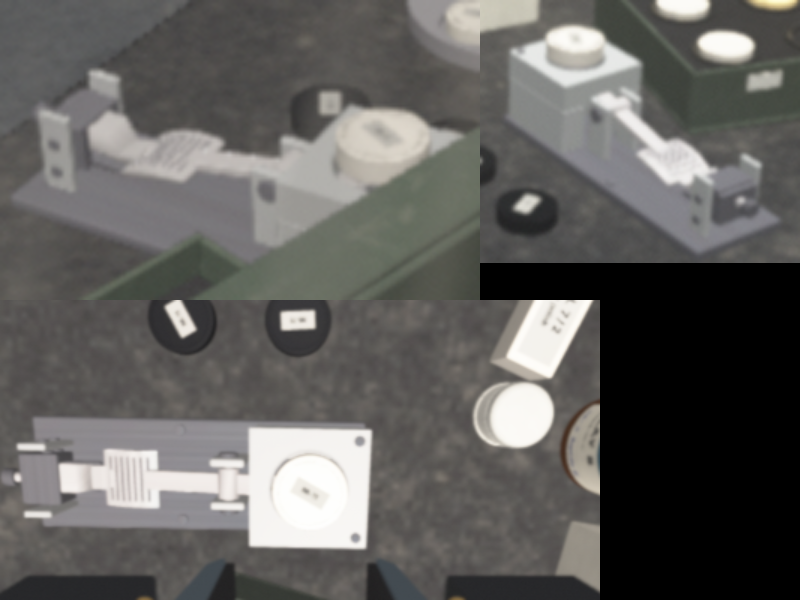

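The lever stays down by itself and the disc is raised. In full-image pixels the disc top is at wrist (327,208), scene about (381.6,188), side about (307.3,283). I'll measure it accurately.

```bash
python3 - <<'E'
from h import *
g=load('w4'); gray=cv2.cvtColor(g['image'],cv2.COLOR_BGR2GRAY)
h=cv2.HoughCircles(cv2.resize(gray[172:246,288:366],None,fx=4,fy=4,interpolation=2),cv2.HOUGH_GRADIENT,1,40,param1=60,param2=20,minRadius=80,maxRadius=120)
f=cam(g)[2]
if h is not None:
  for x,y,r in h[0][:3]:
    u,v=288+(x+.5)/4-.5,172+(y+.5)/4-.5; print('hough',u,v,r/4,[ray(g,u,v,z).round(1) for z in (70,74,78)],'depth',f*20/(r/4), g['eye'][2])
# triangulate
A=[];b=[]
for n,uv in [('w4',(326.7,208)),('sc2',(381.6,188.4)),('s2',(307.3,283.3))]:
    q=load(n); e,M,_=cam(q); d=ray(q,*uv,0)-e; d/=np.linalg.norm(d); N=np.eye(3)-np.outer(d,d); A.append(N); b.append(N@e)
P=np.linalg.lstsq(np.vstack(A),np.hstack(b),rcond=None)[0]; print('tri',P)
print(tomove([578.5,126.5,110]))
E
```

```text
hough 326.0 208.25 25.225 [array([578.8, 125.6,  70. ]), array([578.7, 126.2,  74. ]), array([578.6, 126.8,  78. ])] depth 282.513793549203 354.5465349015112
tri [577.91332386 128.06772124  72.95815381]
[0.0212 0.0075 0.0736]
```

>>> send_rows(targets="0.01 0.003 0.015 0 0 0 70; 0.021 0.0075 0.04 0 0 0 70; 0.021 0.0075 0.07 0 0 0 70; 0.021 0.0075 0.095 0 0 0 70; 0.021 0.0075 0.108 0 0 0 70; 0.021 0.0075 0.114 0 0 0 70; 0.021 0.0075 0.1155 0 0 0 70; 0.021 0.0075 0.1155 0 0 0 70; 0.021 0.0075 0.1155 0 0 0 70")

```text
time_s: 9.55
ee_pos: [580.9, 126.5, 70.2]
ee_rot: [179.9, -0.0, 93.8]
force: [0.1, 0.2, 0.6]
gripper_width: 63.6
gripper_force: 0.0
```

>>> send_rows(targets="0 0 0 0 0 0 50; 0 0 0 0 0 0 44; 0 0 0 0 0 0 38; 0 0 0 0 0 0 30; 0 0 0 0 0 0 30; 0 0 0 0 0 0 30; 0 0 0 0 0 0 30; 0 0 0 0 0 0 30", grip_force=15)

```text
time_s: 10.22
ee_pos: [580.0, 126.2, 69.2]
ee_rot: [-180.0, -0.0, 93.8]
force: [-2.9, -0.5, 5.3]
gripper_width: 38.9
gripper_force: 15.0
```

>>> send_rows(targets="0 0 -0.004 0 0 0 30; 0 0 -0.01 0 0 0 30; 0 0 -0.02 0 0 0 30; 0 0 -0.035 0 0 0 30; 0 0 -0.055 0 0 0 30; 0 0 -0.07 0 0 0 30; 0 0 -0.08 0 0 0 30; 0 0 -0.08 0 0 0 30; 0 0 -0.08 0 0 0 30")

```text
time_s: 10.97
ee_pos: [580.5, 126.2, 149.4]
ee_rot: [179.9, -0.0, 93.8]
force: [0.1, -1.1, -2.1]
gripper_width: 38.9
gripper_force: 15.0
```

```bash
python3 - <<'E'
from h import *
s=grab('scene','sc3');d=grab('side','s3'); st=env.state(); print(st['ee_pos'],st['ee_rot'],st['gripper_width'],st['gripper_force'],st['force'],st['time_s'])
us=proj(s,st['ee_pos'])[0].astype(int);ud=proj(d,st['ee_pos'])[0].astype(int);print(us,ud)
f=lambda g,u:cv2.resize(g['image'][max(u[1]-60,0):u[1]+60,u[0]-80:u[0]+80],(400,300),interpolation=2)
cv2.imwrite('pics/c3.png',np.hstack([f(s,us),f(d,ud)]))
E
```

```text
[579.66664835 126.09841318 147.968678  ] [-1.79895729e+02  1.12477005e-02  9.37779585e+01] 38.92673653795909 14.999102354049683 [-0.24092116 -0.20664082 -2.00966783] 11.0667
[383 141] [307 234]
```

View pics/c3.png

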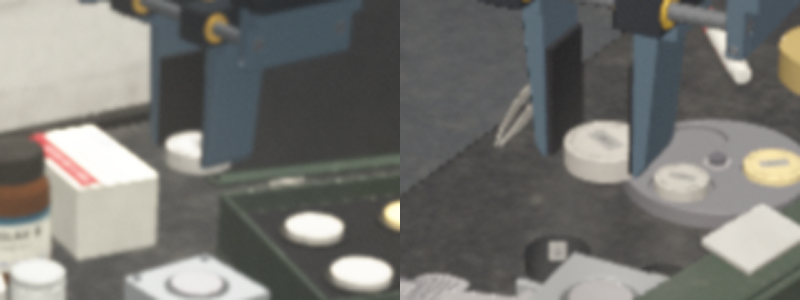

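The disc hangs level between the fingers, clear of the nest. Next I take a closer look at the recess on the way.

>>> send_rows(targets="0.02 0 0 0 0 -5 30; 0.045 -0.001 0 0 0 -11 30; 0.075 -0.002 0 0 0 -17 30; 0.105 -0.003 0.004 0 0 -23 30; 0.135 -0.004 0.01 0 0 -29 30; 0.165 -0.005 0.016 0 0 -35 30; 0.19 -0.005 0.022 0 0 -41 30; 0.209 -0.005 0.028 0 0 -45.2 30; 0.209 -0.005 0.028 0 0 -45.2 30; 0.209 -0.005 0.028 0 0 -45.2 30; 0.209 -0.005 0.028 0 0 -45.2 30")

```text
time_s: 11.98
ee_pos: [561.3, 333.5, 120.2]
ee_rot: [-179.9, -0.0, 138.9]
force: [0.4, -0.3, -1.6]
gripper_width: 38.5
gripper_force: 15.0
```

```bash
python3 - <<'E'
from h import *
g=grab('wrist','w5'); st=env.state(); print(st['ee_pos'],st['ee_rot'],st['gripper_width'],st['time_s'])
print(proj(g,[[501.2,386.5,12],st['ee_pos']]))
E
```

```text
[561.60770839 333.30528835 120.66196465] [-1.79939016e+02  6.47160797e-03  1.38886856e+02] 38.82484042042272 12.0333
[[320.39405477 129.55543819]
 [319.59569388 282.07049428]]
```

View pics/w5.png

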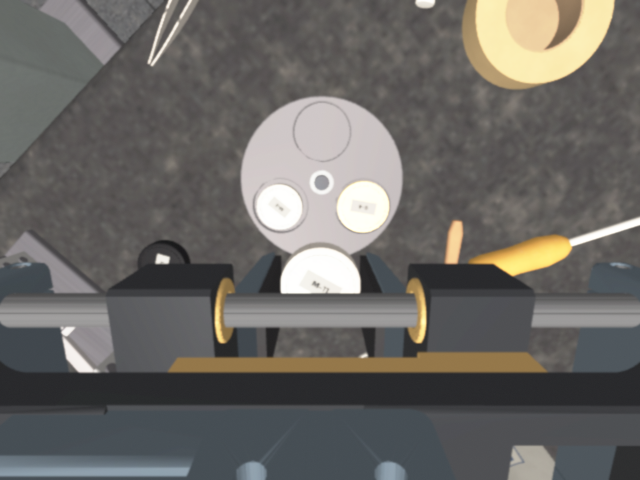

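The held disc shows its far half at about (320,282), and the empty recess is at (322,131), with the stud at (321,182).

```bash
python3 - <<'E'
from h import *
g=load('w5'); st=env.state(); gray=cv2.cvtColor(g['image'],cv2.COLOR_BGR2GRAY); T=st['ee_pos']; Rt=R.from_euler('xyz',st['ee_rot'],degrees=True).as_matrix()
def fit(P): # circle LSQ
    A=np.c_[2*P,np.ones(len(P))]; s=np.linalg.lstsq(A,(P**2).sum(1),rcond=None)[0]; return s[:2],np.sqrt(s[2]+s[:2]@s[:2])
def edge(pts,z): return fit(np.array([ray(g,*p,z)[:2] for p in pts]))
def radial(c,r0,r1,angs,best=max):
    big=cv2.GaussianBlur(gray,(3,3),0).astype(np.float32); out=[]
    for a in angs:
        r=np.arange(r0,r1,.25); v=cv2.remap(big,(c[0]+r*np.cos(a)).astype(np.float32)[None],(c[1]+r*np.sin(a)).astype(np.float32)[None],1)[0]
        d=np.abs(np.gradient(v)); k=d.argmax(); out.append((c[0]+r[k]*np.cos(a),c[1]+r[k]*np.sin(a)))
    return out
def rob(pts,z):
    for _ in range(3):
        P=np.array([ray(g,*p,z)[:2] for p in pts]); c,r=fit(P); e=abs(np.linalg.norm(P-c,axis=1)-r); k=e<max(1,1.5*np.median(e)); pts=[p for p,q in zip(pts,k) if q]
    return c.round(2),r.round(2),len(pts),e.std().round(2)
fa=np.linspace(0,2*np.pi,72,endpoint=False)
tr=rob(radial((322,177),70,90,np.radians(np.r_[np.arange(130,411,5)])),12); print('tray',tr)
re=rob(radial((322,131),25,33,fa),12); print('recess',re)
sd=rob(radial((321,182),8,15,fa),12); print('stud',sd)
for z in (T[2]+3,T[2]+5,T[2]+7):
    dd=rob(radial((320,285),36,46,np.radians(np.arange(200,341,4))),z); off=np.r_[dd[0],z]-T; print('disc z',z.round(1),dd,'tool-frame offset',(Rt.T@off).round(2))
print('recess dist',np.linalg.norm(re[0]-tr[0]))
E
```

```text
tray (array([531.  , 361.34]), np.float64(62.67), 43, np.float64(0.14))
recess (array([502.97, 386.1 ]), np.float64(20.4), 47, np.float64(0.18))
stud (array([530.94, 361.16]), np.float64(6.24), 70, np.float64(0.04))
disc z 123.7 (array([562.79, 332.56]), np.float64(20.57), 36, np.float64(0.07)) tool-frame offset [-1.38  0.21 -3.  ]
disc z 125.7 (array([562.2 , 333.08]), np.float64(20.32), 36, np.float64(0.07)) tool-frame offset [-0.59  0.21 -5.  ]
disc z 127.7 (array([561.61, 333.6 ]), np.float64(20.08), 36, np.float64(0.07)) tool-frame offset [ 0.19  0.22 -7.  ]
recess dist 37.39971256574041
```

>>> send_rows(targets="0.02 0 0.01 0 0 0 30; 0.04 0 0.03 0 0 0 30; 0.06 0.001 0.05 0 0 0 30; 0.0787 0.001 0.07 0 0 0 30; 0.0787 0.001 0.085 0 0 0 30; 0.0787 0.001 0.092 0 0 0 30; 0.0787 0.001 0.094 0 0 0 30; 0.0787 0.001 0.094 0 0 0 30; 0.0787 0.001 0.094 0 0 0 30; 0.0787 0.001 0.094 0 0 0 30")

```text
time_s: 12.87
ee_pos: [504.2, 386.8, 28.3]
ee_rot: [179.9, 0.0, 138.9]
force: [0.1, 0.1, -1.7]
gripper_width: 39.4
gripper_force: 15.0
```

```bash
python3 - <<'E'
from h import *
g=grab('wrist','w6');s=grab('scene','sc6');d=grab('side','s6'); st=env.state(); T=st['ee_pos']; print(T,st['ee_rot'],st['force'],st['time_s'])
print(proj(g,[T,[503,386.1,12]]))
us=proj(s,T)[0].astype(int);ud=proj(d,T)[0].astype(int)
f=lambda g,u:cv2.resize(g['image'][max(u[1]-45,0):u[1]+45,u[0]-60:u[0]+60],(400,300),interpolation=2)
cv2.imwrite('pics/c6.png',np.vstack([np.hstack([f(s,us),f(d,ud)]),cv2.resize(g['image'][190:340,120:520],(800,300))]))
E
```

```text
[503.52097903 386.90692823  27.84365032] [1.79906605e+02 1.99466343e-02 1.38944461e+02] [ 0.91351787 -0.43761169 -1.34364967] 13.0167
[[318.86003462 279.73573663]
 [317.14478456 269.95402347]]
```

View pics/c6.png

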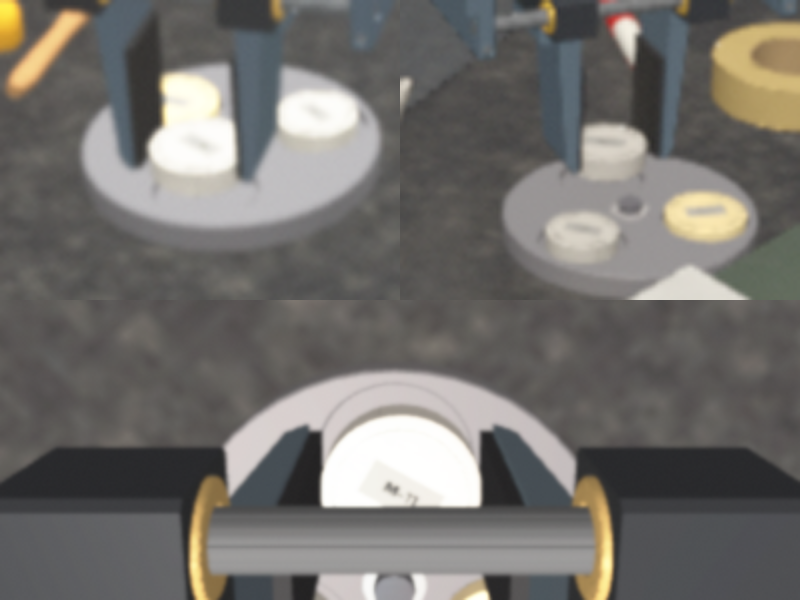

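The disc hovers over the recess. The recess arc shows around it in the wrist view, at crop (400,385). I'll measure the remaining offset.

```bash
python3 - <<'E'
from h import *
g=load('w6'); st=env.state(); T=st['ee_pos']; Rt=R.from_euler('xyz',st['ee_rot'],degrees=True).as_matrix()
gray=cv2.GaussianBlur(cv2.cvtColor(g['image'],cv2.COLOR_BGR2GRAY),(3,3),0).astype(np.float32)
def circ(c,r0,r1,angs,z,R0,sign=None):
    P=[]
    for a in np.radians(angs):
        r=np.arange(r0,r1,.25); v=cv2.remap(gray,(c[0]+r*np.cos(a)).astype(np.float32)[None],(c[1]+r*np.sin(a)).astype(np.float32)[None],1)[0]
        k=np.abs(np.gradient(v)).argmax(); P.append(ray(g,c[0]+r[k]*np.cos(a),c[1]+r[k]*np.sin(a),z)[:2])
    P=np.array(P)
    from scipy.optimize import least_squares
    s=least_squares(lambda q:np.linalg.norm(P-q[:2],axis=1)-(q[2] if R0 is None else R0),np.r_[P.mean(0),20][:3],loss='soft_l1',f_scale=.3)
    return s.x.round(2),np.abs(s.fun).mean().round(2)
tr=circ((317,305),60,95,np.arange(235,306,4),12,63); print('tray',tr)
re=circ((318,269),31,44,np.arange(235,306,4),12,21.25); print('recess',re)
for dz in (6,7,8):
    d=circ((320,287),34,46,np.arange(195,346,4),T[2]+dz,None); e=(np.r_[re[0][:2],0]-np.r_[d[0][:2],0])
    print('disc',dz,d,'needed tool shift',(Rt.T@e)[:2].round(2))
E
```

```text
tray (array([531.18, 361.15,  20.  ]), np.float64(0.14))
recess (array([500.56, 389.16,  20.  ]), np.float64(0.96))
disc 6 (array([505.13, 386.15,  20.54]), np.float64(0.31)) needed tool shift [ 5.42 -0.73]
disc 7 (array([504.83, 386.4 ,  20.42]), np.float64(0.31)) needed tool shift [ 5.03 -0.72]
disc 8 (array([504.53, 386.66,  20.29]), np.float64(0.31)) needed tool shift [ 4.64 -0.72]
```

```bash
python3 - <<'E'
from h import *
from scipy.optimize import least_squares
g=load('w6'); gray=cv2.cvtColor(g['image'],cv2.COLOR_BGR2GRAY).astype(np.float32)
C=np.array([503.1,386.0]); P=[];A=np.radians(138.9+np.arange(-75,76,6)); rr=np.arange(18.5,25,.1)
for a in A:
    u=proj(g,np.c_[C+rr[:,None]*np.array([np.cos(a),np.sin(a)]),np.full(len(rr),12.)]).astype(np.float32)
    v=cv2.remap(gray,u[:,0][None],u[:,1][None],1)[0]
    dv=np.gradient(v); k=dv.argmax(); P.append(C+rr[k]*np.array([np.cos(a),np.sin(a)])); print(round(np.degrees(a)-138.9),rr[k].round(1),dv[k].round(1),end=' | ')
P=np.array(P); s=least_squares(lambda q:np.linalg.norm(P-q,axis=1)-21.25,C,loss='soft_l1',f_scale=.2); print(s.x,s.fun.round(1))
E
```

```text
-75 21.7 2.3 | -69 20.4 3.6 | -63 19.8 4.2 | -57 19.2 4.0 | -51 18.5 3.8 | -45 18.5 3.1 | -39 18.5 1.7 | -33 22.7 0.9 | -27 22.7 1.1 | -21 22.5 1.0 | -15 22.6 1.2 | -9 22.7 1.2 | -3 22.4 1.7 | 3 22.4 1.3 | 9 22.6 1.4 | 15 22.8 1.7 | 21 22.5 1.9 | 27 22.7 1.8 | 33 22.5 1.8 | 39 22.5 2.4 | 45 22.6 2.7 | 51 22.6 2.6 | 57 22.4 2.7 | 63 22.3 2.9 | 69 23.5 3.9 | 75 18.5 2.3 | [501.68528032 386.18441863] [ 0.9 -0.5 -1.2 -2.  -2.8 -3.  -3.1  0.9  0.8  0.5  0.4  0.4  0.  -0.1
  0.1  0.2 -0.1  0.  -0.2 -0.2 -0.  -0.  -0.2 -0.2  1.1 -3.8]
```

```bash
python3 - <<'E'
from h import *
from scipy.optimize import least_squares
g=load('w6'); gray=cv2.cvtColor(g['image'],cv2.COLOR_BGR2GRAY).astype(np.float32)
T=np.array([503.5,386.9,27.8]); M=R.from_euler('xyz',[180,0,138.9],degrees=True).as_matrix()
def run(C,z,A,r0,r1,sg,nm):
    P=[];rr=np.arange(r0,r1,.1);Q=[]
    for a in np.radians(138.9+A):
        u=proj(g,np.c_[C+rr[:,None]*np.array([np.cos(a),np.sin(a)]),np.full(len(rr),z)]).astype(np.float32)
        v=cv2.remap(gray,u[:,0][None],u[:,1][None],1)[0]; dv=sg*np.gradient(v); k=dv.argmax(); P.append(C+rr[k]*np.array([np.cos(a),np.sin(a)]));Q.append(rr[k].round(1))
    P=np.array(P); s=least_squares(lambda q:np.linalg.norm(P-q[:2],axis=1)-q[2],np.r_[C,21],loss='soft_l1',f_scale=.2)
    print(nm,s.x.round(2),'tool xy from ref',(M.T@np.r_[s.x[:2]-C,0])[:2].round(2),Q); return s.x[:2]
C=np.array([503.1,386.0])
r=run(C,12,np.arange(-57,58,6),21,24.5,1,'recess outer')
for dz in (6.5,7.5):
    d=run(np.array([504.8,386.4]),T[2]+dz,np.arange(-90,91,6),17,24,-1,'disc'); print('shift',(M.T@np.r_[r-d,0])[:2].round(2))
E
```

```text
recess outer [502.83 386.21  22.27] tool xy from ref [ 0.35 -0.02] [np.float64(22.2), np.float64(22.5), np.float64(22.6), np.float64(22.5), np.float64(22.7), np.float64(22.7), np.float64(22.5), np.float64(22.6), np.float64(22.7), np.float64(22.4), np.float64(22.4), np.float64(22.6), np.float64(22.8), np.float64(22.5), np.float64(22.7), np.float64(22.5), np.float64(22.5), np.float64(22.6), np.float64(22.6), np.float64(22.4)]
disc [504.65 386.64  20.07] tool xy from ref [0.27 0.08] [np.float64(20.0), np.float64(20.1), np.float64(19.9), np.float64(20.3), np.float64(21.3), np.float64(22.1), np.float64(23.9), np.float64(20.2), np.float64(20.3), np.float64(20.2), np.float64(20.4), np.float64(20.3), np.float64(20.3), np.float64(20.4), np.float64(20.3), np.float64(20.5), np.float64(20.1), np.float64(20.4), np.float64(20.1), np.float64(20.2), np.float64(20.2), np.float64(20.2), np.float64(20.1), np.float64(20.1), np.float64(23.3), np.float64(22.0), np.float64(21.0), np.float64(20.3), np.float64(19.8), np.float64(20.0), np.float64(19.7)]
shift [ 1.09 -1.52]
disc [504.3  386.99  19.88] tool xy from ref [0.77 0.11] [np.float64(19.9), np.float64(19.9), np.float64(20.2), np.float64(20.2), np.float64(21.2), np.float64(22.1), np.float64(23.8), np.float64(20.4), np.float64(20.4), np.float64(20.5), np.float64(20.5), np.float64(20.5), np.float64(20.5), np.float64(20.7), np.float64(20.3), np.float64(20.7), np.float64(20.3), np.float64(20.8), np.float64(20.6), np.float64(20.5), np.float64(20.6), np.float64(20.4), np.float64(20.3), np.float64(20.3), np.float64(23.3), np.float64(22.0), np.float64(20.2), np.float64(20.0), np.float64(19.7), np.float64(19.2), np.float64(19.7)]
shift [ 0.6  -1.55]
```

>>> send_rows(targets="0.0008 -0.0015 0.002 0 0 0 30; 0.0008 -0.0015 0.004 0 0 0 30; 0.0008 -0.0015 0.006 0 0 0 30; 0.0008 -0.0015 0.008 0 0 0 30; 0.0008 -0.0015 0.008 0 0 0 30; 0.0008 -0.0015 0.008 0 0 0 30")

```text
time_s: 13.52
ee_pos: [501.1, 386.2, 18.7]
ee_rot: [-180.0, -0.0, 139.0]
force: [0.2, -0.3, -1.4]
gripper_width: 38.6
gripper_force: 15.0
```

>>> send_rows(targets="0 0 0.0005 0 0 0 30; 0 0 0.001 0 0 0 30; 0 0 0.0015 0 0 0 30; 0 0 0.002 0 0 0 30; 0 0 0.002 0 0 0 30")

```text
time_s: 13.93
ee_pos: [501.3, 386.2, 16.9]
ee_rot: [-180.0, -0.0, 139.0]
force: [0.3, 0.0, -1.9]
gripper_width: 38.7
gripper_force: 15.0
```

>>> send_rows(targets="0 0 0.0005 0 0 0 30; 0 0 0.001 0 0 0 30; 0 0 0.0015 0 0 0 30; 0 0 0.0015 0 0 0 30")

```text
time_s: 14.27
ee_pos: [501.3, 386.3, 15.4]
ee_rot: [180.0, -0.0, 139.0]
force: [-0.3, -1.0, -0.6]
gripper_width: 39.2
gripper_force: 15.0
```

>>> send_rows(targets="0 0 0.0005 0 0 0 30; 0 0 0.001 0 0 0 30; 0 0 0.001 0 0 0 30")

```text
time_s: 14.52
ee_pos: [501.3, 386.3, 15.3]
ee_rot: [180.0, 0.0, 139.0]
force: [-0.3, -0.7, 5.0]
gripper_width: 39.2
gripper_force: 15.0
```

>>> send_rows(targets="0 0 0.0005 0 0 0 30; 0 0 0.001 0 0 0 30; 0 0 0.001 0 0 0 30")

```text
time_s: 14.77
ee_pos: [501.4, 386.3, 15.2]
ee_rot: [180.0, 0.0, 139.0]
force: [-2.9, -1.7, 9.1]
gripper_width: 39.2
gripper_force: 15.0
```

Contact came at z 15.3. A gentle sideways test will show whether it is inside the recess.

>>> send_rows(targets="0 0 -0.001 0 0 0 30; 0.0005 0 -0.0012 0 0 0 30; 0.001 0 -0.0012 0 0 0 30; 0.0015 0 -0.0012 0 0 0 30; 0.002 0 -0.0012 0 0 0 30; 0.0025 0 -0.0012 0 0 0 30; 0.0025 0 -0.0012 0 0 0 30")

```text
time_s: 15.35
ee_pos: [500.8, 387.4, 15.3]
ee_rot: [179.9, 0.1, 139.0]
force: [2.1, -3.1, 4.4]
gripper_width: 39.2
gripper_force: 15.0
```

>>> send_rows(targets="-0.001 0 0 0 0 0 30; -0.002 0 0 0 0 0 30; -0.003 0 0 0 0 0 30; -0.004 0 0 0 0 0 30; -0.005 0 0 0 0 0 30; -0.005 0 0 0 0 0 30")

```text
time_s: 15.85
ee_pos: [502.8, 386.0, 15.2]
ee_rot: [179.9, -0.1, 138.9]
force: [-3.0, 3.1, 5.5]
gripper_width: 38.8
gripper_force: 15.0
```

It moved 2.4 mm between two lateral stops, which matches the recess clearance, so it is seated. Now centre, release and retreat.

>>> send_rows(targets="0.0012 0 -0.0004 0 0 0 30; 0.0025 0 -0.0006 0 0 0 30; 0.0025 0 -0.0006 0 0 0 46; 0.0025 0 -0.0006 0 0 0 50; 0.0025 0 -0.0006 0 0 0 58; 0.0025 0 -0.0006 0 0 0 58; 0.0025 0 -0.0006 0 0 0 58; 0.0025 0 -0.0006 0 0 0 58")

```text
time_s: 16.52
ee_pos: [501.2, 386.2, 15.1]
ee_rot: [-180.0, -0.0, 139.0]
force: [1.2, -0.2, 0.6]
gripper_width: 53.0
gripper_force: 0.0
```

>>> send_rows(targets="0 0 -0.005 0 0 0 58; 0 0 -0.012 0 0 0 58; 0 0 -0.025 0 0 0 58; 0 0 -0.05 0 0 0 58; 0 0 -0.08 0 0 0 58; -0.03 0 -0.11 0 0 0 58; -0.06 0 -0.12 0 0 0 58; -0.08 0 -0.12 0 0 0 58; -0.08 0 -0.12 0 0 0 58; -0.08 0 -0.12 0 0 0 58")

```text
time_s: 17.35
ee_pos: [562.1, 333.1, 136.0]
ee_rot: [179.9, -0.0, 138.9]
force: [-0.5, 0.2, -0.1]
gripper_width: 53.1
gripper_force: 0.0
```

```bash
python3 - <<'E'
from h import *
g=grab('wrist','w7');s=grab('scene','sc7');d=grab('side','s7'); st=env.state(); print(st['ee_pos'],st['force'],st['time_s'],st['gripper_width'])
a=cv2.resize(d['image'][205:340,180:420],(400,225),interpolation=2); b=cv2.resize(s['image'][180:315,210:450],(400,225),interpolation=2)
cv2.imwrite('pics/c7.png',np.vstack([np.hstack([a,b]),cv2.resize(g['image'][60:260,160:480],(560,350)) if 0 else cv2.copyMakeBorder(cv2.resize(g['image'][60:260,160:480],(560,350)),0,0,0,240,0)]))
E
```

```text
[560.59328227 334.21223833 134.97961015] [-0.38793626 -0.21914934 -0.36116075] 17.5 52.81833948382479
```

View pics/c7.png

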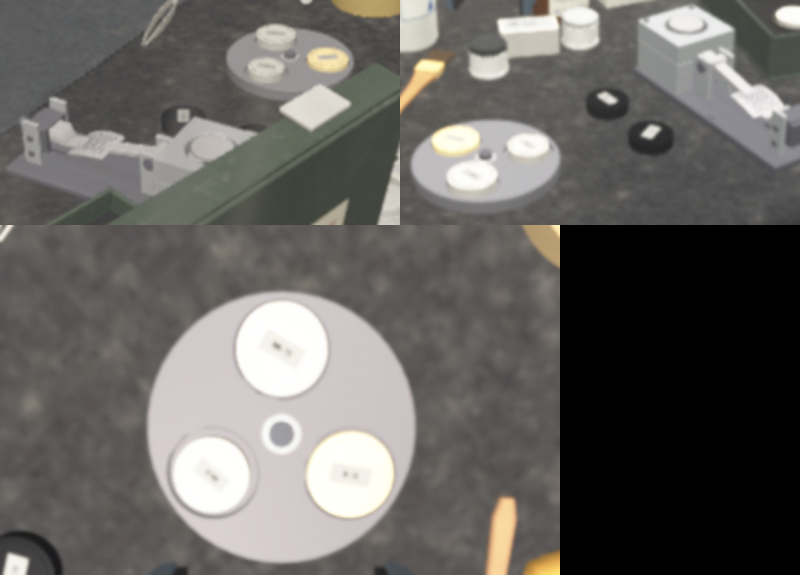

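The disc lies flat in the previously empty recess at crop (282,349), the other two discs are in place, and the lever is still caught. The arm is clear.

```bash
python3 -c "
from workcell import env
print(env.job_done())"
```

```text
the job is handed in; nothing more can be done
None
```

The job is handed in at 17.5 s on the robot's clock: the lever is held down by its catch, the reference disc lies flat in the tray's formerly empty recess, the other two discs are still in theirs, and the arm is clear.

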